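Sort the stripped cam-drive parts

TASK

Sort the five turned parts lying loose in the middle of the bench. Slide the cam hub whose keyway is in line with its nose onto the keyed test shaft, right down on the plate with the nose in the gap of the horseshoe nest, and lay the other cam hub, whose keyway is square to its nose, boss up and flat in the middle of the empty square tray. Put the wide collar over the stepped spindle, flat on its foot, then the narrow collar flat on the step above it, and stand the loose bearing cup, open side up as it is, in the empty bay beside the stored cup.

Things in the scene. Friction and masses are not known exactly. Their poses are not given: they have to be found in the camera images.
- hub_inline: Dark steel disc-cam hub, loose, boss up, keyway in line with the nose. Cam plate 16 mm thick, 64 mm round, nose tip 46 mm from the axis. Round boss, 52 mm diameter, from 16 to 34 mm height: grip there, any yaw. Through bore 26 mm; keyway 12 mm wide, reaching 20 mm from the axis. 0.3 to 0.5 kg. Origin: bore axis, underside; x to the nose and keyway, z up.
- hub_offset: Dark steel disc-cam hub, loose, boss up, of the same shape and sizes as the other (boss 52 mm, 34 mm high), but its keyway lies square (90 degrees) to the nose, on its +y side. 0.36 kg. Origin: bore axis, underside; x to the nose, y to the keyway, z up.
- collar_wide: Bright steel plain shaft collar without a keyway, 60 mm outside diameter, 38 mm bore, 22 mm high, 0.2 to 0.35 kg, loose, lying flat. Origin: centre of the underside; z is its axis.
- collar_narrow: Bright steel plain shaft collar without a keyway, 44 mm outside diameter, 24 mm bore, 20 mm high, 0.13 kg, loose, lying flat. Origin: centre of the underside; z is its axis.
- cup: Light turned bearing cup, loose, standing open side up: 30 mm high, a rim flange of 62 mm diameter from 15 to 30 mm height over a neck of 55 mm; 0.12 kg. Grip it across the flange. Origin: centre of the underside; z is its axis.
- gauge: Fixed dark plate, 118 mm square, 12 mm thick, with a horseshoe nest (inside 70, outside 106 mm, top at 24 mm; gap for the nose on +x) round a 22 mm test shaft: top at 57 mm, upper 12 mm tapered. Brass key on +x, 8 mm wide to 17 mm from the axis, tapered from 36 to 45 mm height. The hub goes home, underside at 12 mm, only with its x along gauge x. Origin: shaft axis, underside.
- spindle: Fixed stepped spindle: dark round foot, 96 mm diameter, 10 mm thick; step 30 mm diameter up to 33 mm height; then a 16 mm pin, tapered at the top, up to 65 mm. Wide collar goes over the step onto the foot (underside at 10 mm), narrow collar over the pin onto the step (underside at 33 mm). Origin: on the axis at the underside; z up.
- rework_tray: Fixed empty shallow square steel tray, 136 mm outside, 130 mm inside, wall 14 mm high, floor 3 mm above the bench. Origin: centre of the underside; x and y along its sides, z up.
- cup_tray: Fixed aluminium tray of two bays, 100 (x) by 186 mm (y), wall 15 mm high, floor 3 mm above the bench. In the +y bay a smaller black bearing cup (54 mm diameter, 20 mm high) is stored, fixed; the empty bay, about 94 by 88 mm, is centred 46 mm from the tray's centre on the -y side. Origin: centre of the tray's underside; z up.

How it is judged:
At the end, for the whole second after the job is handed in: In-line hub down on the gauge plate (2.5 mm), nose in the gap; other hub boss up, flat on the square tray's floor; wide collar flat on the spindle's foot, narrow one flat on its step (3 mm); cup upright on the floor of the empty bay. All released and at rest (horizontal distance between hub_inline and gauge below 0.006 m and z of hub_inline in the frame of gauge between 0.009 and 0.0145 m and angle between the x axis of hub_inline and the x axis of gauge, either way round below 0.25 rad and angle between each of hub_inline, hub_offset, collar_wide, collar_narrow's own z axis and vertical below 0.08 rad and linear speed of each of hub_inline, hub_offset, collar_wide, collar_narrow, cup below 0.02 m/s and x of hub_offset in the frame of rework_tray between -0.035 and 0.035 m and y of hub_offset in the frame of rework_tray between -0.035 and 0.035 m and z of hub_offset in the frame of rework_tray below 0.006 m and horizontal distance between each of collar_wide, collar_narrow and spindle below 0.008 m and z of collar_wide in the frame of spindle below 0.013 m and z of collar_narrow in the frame of spindle between 0.03 and 0.036 m and y of cup in the frame of cup_tray between -0.067 and -0.025 m and x of cup in the frame of cup_tray between -0.025 and 0.025 m and z of cup in the frame of cup_tray below 0.007 m and angle between cup's own z axis and vertical below 0.1 rad); the robot touches nothing.
It also fails if it takes over 115 s, if anything falls off the work surface, if the arm or the gripper's body presses on something with over 40 N, if the wrist force passes 120 N, or if a joint passes its speed limit or range.

ROBOT

A 6-joint arm with a two-finger parallel gripper is mounted at the origin on a cart in front of the work surface, level with it; the furniture and walls round the work are solid. World frame = base frame: x ahead of the robot, y to its left, z up, the work surface at z = 0. Lengths are in m, angles in rad, forces in N, time in s.
With the tool pointing down it reaches from about 0.375 to 0.975 m from the base axis. Payload 3.8 kg.
Tool frame: the origin (TCP) lies midway between the tips of the shut fingers; the grasp point (between the pads) lies 19 mm behind it; z points along the fingers, y is the line along which they close (so a half turn about z gives the same grasp; the last joint's range is limited). The gripper opens to 85 mm and grips with 20 to 120 N. Pads are 22 mm wide; open, the fingers measure 114 mm over their backs; the gripper's body (76 mm by 85 mm) begins 54 mm behind the grasp point. The pads swing forward as they close: fully open they stand 13 mm farther back than shut.
Start: joints at [-1.257, 0.264, 1.604, -0, 1.274, -0.037], TCP at [0.232, -0.634, 0.231] pointing down, gripper open.
Joint ranges: [-2.63, 2.63], [-0.94, 2.18], [0.31, 2.57], [-1.31, 4.45], [0, 2.66], [-2.55, 2.55]. Speed limits (rad/s): [2.57, 2.57, 3.14, 3.14, 3.14, 3.14].

INTERFACE

Orientations are given as a rotation vector (axis times angle).
In Python, from workcell import status, read_camera, workorder, masks_of gives the robot as it stands.
- The arm moves only by the tool drive_tool, never from a script. Its argument "rows" is a list of rows, each a list of 7 numbers: the turn, a rotation vector about the tool's x, y, z in degrees, then the shift along the tool's x, y, z in m, then the opening, from 0 (shut) to 1 (fully open). In form: [[ax, ay, az, tx, ty, tz, claw], ...]. A call has 1 to 8 rows; each row shifts and turns the commanded pose from where the row before left it, along the tool's axes as they then stand; what a row does not reach is not made up. A row lasts 1/12 s, in which the tool goes at most 41.7 mm and 7.16 degrees, less where a joint would pass 70% of its speed; a pose out of reach is approached as far as the arm can. A call is refused whole if a number of a shift passes 0.0417 or a number of a turn 7.16, either way. A call with a gripper value outside its range is refused whole. The fingers move at their own pace and stop on an object; "force" is the grip in N (left out, the last holds). Time passes only in rows, so rows that do not move let the fingers close. It gives the time, the measured TCP pose, the force, the opening and the grip force at its end, in the units of the state.
- status.read_state(): the state, without advancing time (a new reading comes with each control period).
- read_camera(name): name is "scene" or "side" or "wrist"; returns a dict with "color" (480x640x3 uint8, red, green, blue), "intrinsics" (3x3 intrinsics, pixels), "world_from_camera" (4x4, takes a point from camera to world coordinates); the wrist camera has in their place "mount" (4x4, takes a point from camera to tool coordinates, whose origin is the TCP and whose axes are the flange's). Camera axes: x right, y up, looking along -z (the intrinsics and any distortion apply to the point x, -y, -z); pixel columns grow to the right and rows downward; lengths in m; the calibration is good to about 2 mm. The wrist camera is an equidistant fisheye: a pixel r from the principal point sees the ray r / f radians off the axis. A picture is of the moment at which its call begins: read the wrist's pose just before it. There is no depth.
- workorder.finish_job(): hands the job in; it is judged then, once.
Trained networks look in a picture, given as the dict that the camera call returned (one of the last four; its "shot" number tells which), for a name from the list of things; names that differ only in an ending like _2 or _b are one class to them, and where a whole thing is asked for, a point or a joint stands for the part that bears it (a point fixed in the world has none). Each returns a list of dicts, best first, with "score" (0 to 1); they miss things now and then, are a little off and sometimes report something else, mostly with a low value. They report only what shows in the picture. A call takes as long as a camera call.
- masks_of(picture, name): "mask" (480x640 bool, what is visible of it) and "bbox" ([left, top, right, bottom] in pixels, round what is visible of it).
The state is a dict: "time": time; "q": joint angles; "joint_vel": joint speeds; "joint_torque": joint torques, N m; "tool_pos": TCP position; "tcp_rot": TCP orientation; "wrist_force": force on the tool from outside, world axes, zero at the start; "torque": the same for the moment, N m; "width": opening from 0.0 (shut) to 1.0 (fully open); "grip_force": force on a finger pad.
Only numpy, scipy, OpenCV 4.12 (cv2) and the standard library are available. Lean on these libraries where they do the work, as an engineer would, in place of code of your own. Each camera call takes 0.05 s, during which the arm holds its last target. There are 200 camera calls.

## Working session

There is one attempt and no reset: what is moved stays moved. The work goes in short steps, Python scripts to look and compute and a tool call to move; the robot and the scene stay as the last step left them, time stands still between calls to the robot, and variables do not carry over. Pictures are saved under pics/ and viewed, at most 14 in all, crops included, and the job is handed in when it is done.

Besides the shell and the picture viewer there is one more tool, called after ">>>" as a command line: name --pt "numbers of a row" for each row, then --argument value for the rest. drive_tool: Moves the arm, as the interface text tells. Its arguments: {"type":"object","properties":{"rows":{"type":"array"},"force":{"type":"number"}},"required":["rows"]}

```bash
ls; mkdir -p pics; cat > h.py <<'E'
import numpy as np, cv2
from scipy.spatial.transform import Rotation as R
from workcell import status, read_camera, workorder, masks_of
def ray(p,u,v):
    K=np.array(p["intrinsics"]);T=np.array(p["world_from_camera"])
    d=np.array([(u-K[0,2])/K[0,0],-(v-K[1,2])/K[1,1],-1.0])
    return T[:3,3],T[:3,:3]@d
def at_z(p,u,v,z):
    o,d=ray(p,u,v); return o+d*(z-o[2])/d[2]
E
python3 - <<'E'
from h import *
for n in ("scene","side"):
    p=read_camera(n); print(n,[k for k in p if k!="color"]); print(np.round(p["intrinsics"],1).tolist(),np.round(p["world_from_camera"],3).tolist())
    cv2.imwrite(f"pics/{n}0.png",p["color"][:,:,::-1])
    for m in ["hub_inline","hub_offset","collar_wide","collar_narrow","cup","gauge","spindle","rework_tray","cup_tray"]:
        for r in masks_of(p,m)[:3]:
            b=r["bbox"]; ys,xs=np.nonzero(r["mask"]); print(m,round(r["score"],2),np.round(b).tolist(),at_z(p,xs.mean(),ys.mean(),0.02).round(3))
s=status.read_state();print(s)
E
```

```text
pics
scene ['intrinsics', 'world_from_camera', 'shot']
[[506.3, 0.0, 324.8], [0.0, 506.3, 246.3], [0.0, 0.0, 1.0]] [[-0.726, 0.445, -0.524, 0.0], [-0.687, -0.473, 0.551, 0.501], [-0.003, 0.76, 0.65, 0.673], [0.0, 0.0, 0.0, 1.0]]
hub_inline 0.88 [305.0, 205.0, 341.0, 235.0] [ 0.587 -0.114  0.02 ]
hub_offset 0.76 [294.0, 280.0, 329.0, 322.0] [0.442 0.072 0.02 ]
collar_wide 0.8 [269.0, 234.0, 300.0, 267.0] [0.575 0.009 0.02 ]
collar_narrow 0.83 [226.0, 266.0, 247.0, 287.0] [0.584 0.125 0.02 ]
cup 0.86 [349.0, 248.0, 384.0, 279.0] [ 0.441 -0.074  0.02 ]
gauge 0.62 [127.0, 293.0, 221.0, 368.0] [0.565 0.273 0.02 ]
spindle 0.62 [421.0, 201.0, 469.0, 243.0] [ 0.388 -0.273  0.02 ]
spindle 0.33 [295.0, 283.0, 329.0, 320.0] [0.443 0.07  0.02 ]
rework_tray 0.75 [340.0, 166.0, 417.0, 214.0] [ 0.581 -0.282  0.02 ]
cup_tray 0.94 [166.0, 335.0, 297.0, 462.0] [0.393 0.289 0.02 ]
cup_tray 0.59 [312.0, 205.0, 340.0, 234.0] [ 0.587 -0.114  0.02 ]
side ['intrinsics', 'world_from_camera', 'shot']
[[598.1, 0.0, 336.3], [0.0, 598.1, 235.3], [0.0, 0.0, 1.0]] [[-1.0, -0.031, 0.005, 0.513], [0.024, -0.657, 0.7
[... 845 characters left out ...]
'time': 1.0, 'q': array([-1.25689751e+00,  2.63878773e-01,  1.60403091e+00, -1.68701019e-05,
        1.27365712e+00, -3.69181370e-02]), 'joint_vel': array([-1.29723149e-03, -5.18697600e-04, -1.00741009e-03,  1.05367512e-04,
        1.39645815e-03,  5.80375432e-05]), 'joint_torque': array([ 8.06896037e-05, -5.15078974e+01, -3.67735505e+01, -6.45798559e-05,
        8.40074226e-04, -1.40580130e-05]), 'tool_pos': array([ 0.23195361, -0.63388838,  0.23127732]), 'tcp_rot': array([ 3.09335722e+00,  5.48243255e-01, -1.94902263e-05]), 'wrist_force': array([ 0.09231654, -0.50969808,  0.12178963]), 'torque': array([ 0.01337714, -0.07973399,  0.03990297]), 'grip_force': 0.0, 'width': 1.0004777481223446}
```

```bash
python3 - <<'E'
import cv2
a=cv2.imread("pics/scene0.png")[150:470,120:480]; b=cv2.imread("pics/side0.png")[140:400,240:460]
cv2.imwrite("pics/s1.png",cv2.resize(a,None,fx=1.85,fy=1.85,interpolation=2)); cv2.imwrite("pics/s2.png",cv2.resize(b,None,fx=2.3,fy=2.3,interpolation=2))
E
```

```text
(no output)
```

View pics/s1.png

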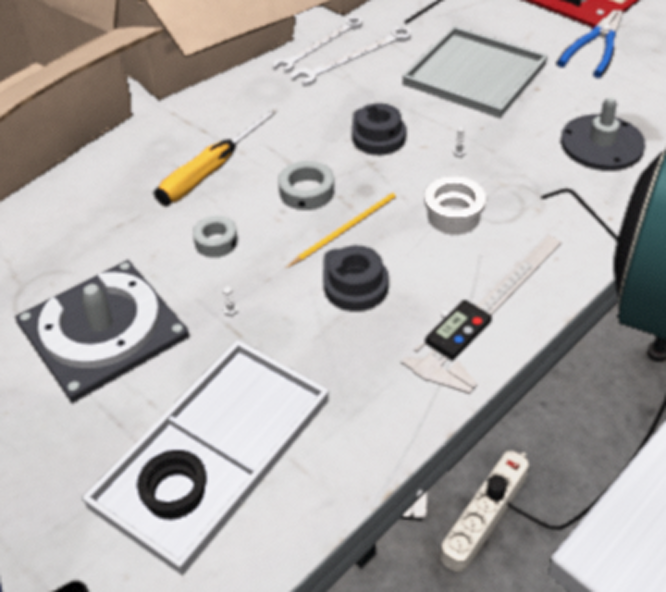

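View pics/s2.png

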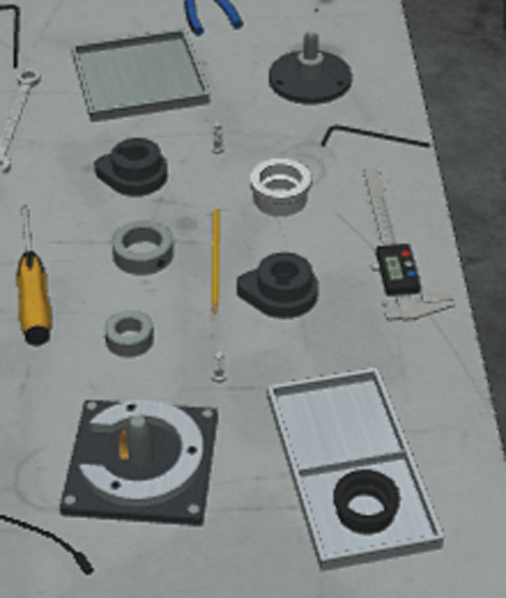

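>>> drive_tool --pt "0 0 -6.99 0 0 -0.015 1" --pt "0 0 -6.99 0 0 -0.015 1" --pt "0 0 -6.99 0 0 -0.015 1" --pt "0 0 -6.99 0 0 -0.015 1" --pt "0 0 -6.99 0 0 -0.015 1" --pt "0 0 -6.99 0 0 -0.015 1" --pt "0 0 -6.99 0 0 -0.015 1" --pt "0 0 -6.99 0 0 -0.015 1"

```text
time: 1.67
tool_pos: [0.2319, -0.6338, 0.3521]
tcp_rot: [2.469, 1.942, -0.0]
wrist_force: [0.5, -0.8, 0.0]
width: 1.002
grip_force: 0.0
```

>>> drive_tool --pt "0 0 -6.99 0 0 0 1" --pt "0 0 -6.99 0 0 0 1" --pt "0 0 0 0.038 0.017 0 1" --pt "0 0 0 0.038 0.017 0 1" --pt "0 0 0 0.038 0.017 0 1" --pt "0 0 0 0.038 0.017 0 1" --pt "0 0 0 0.038 0.017 0 1" --pt "0 0 0 0.038 0.017 0 1"

```text
time: 2.33
tool_pos: [0.3343, -0.4041, 0.3513]
tcp_rot: [2.222, 2.22, 0.0]
wrist_force: [0.9, -0.5, 1.0]
width: 1.001
grip_force: 0.0
```

>>> drive_tool --pt "0 0 0 0.038 0.017 0 1" --pt "0 0 0 0.038 0.017 0 1" --pt "0 0 0 0.038 0.017 0 1" --pt "0 0 0 0.038 0.017 0 1" --pt "0 0 0 0.038 0.017 0 1" --pt "0 0 0 0.038 0.017 0 1" --pt "0 0 0 0.038 0.017 0 1" --pt "0 0 0 0.038 0.017 0 1"

```text
time: 3.0
tool_pos: [0.4703, -0.0999, 0.3517]
tcp_rot: [2.221, 2.221, 0.001]
wrist_force: [0.7, -0.6, -0.1]
width: 0.992
grip_force: 0.0
```

>>> drive_tool --pt "0 0 0 0.038 0.015 0 1" --pt "0 0 0 0.038 0.015 0 1" --pt "0 0 0 0 0 0 1" --pt "0 0 0 0 0 0 1"

```text
time: 3.33
tool_pos: [0.5003, -0.0238, 0.3512]
tcp_rot: [-2.216, -2.227, 0.0]
wrist_force: [-0.1, 0.3, 0.2]
width: 1.001
grip_force: 0.0
```

```bash
cat >> h.py <<'E'
NAMES=["hub_inline","hub_offset","collar_wide","collar_narrow","cup","gauge","spindle","rework_tray","cup_tray"]
def wrist():
    s=status.read_state(); p=read_camera("wrist")
    T=np.eye(4);T[:3,:3]=R.from_rotvec(s["tcp_rot"]).as_matrix();T[:3,3]=s["tool_pos"]
    p["T"]=T@np.array(p["mount"]); return s,p
def wray(p,u,v):
    K=np.array(p["intrinsics"]);x=(np.asarray(u,float)-K[0,2])/K[0,0];y=(np.asarray(v,float)-K[1,2])/K[1,1]
    th=np.hypot(x,y)+1e-12;d=np.stack([np.sin(th)*x/th,-np.sin(th)*y/th,-np.cos(th)],-1)
    return p["T"][:3,3],d@p["T"][:3,:3].T
def wz(p,u,v,z):
    o,d=wray(p,u,v); return o+d*((z-o[2])/d[...,2])[...,None]
def wpix(p,P):
    K=np.array(p["intrinsics"]);c=(np.atleast_2d(P)-p["T"][:3,3])@p["T"][:3,:3];x,y,z=c[:,0],-c[:,1],-c[:,2]
    r=np.hypot(x,y)+1e-12;th=np.arctan2(r,z)
    return np.stack([K[0,2]+K[0,0]*th*x/r,K[1,2]+K[1,1]*th*y/r],-1)
def topview(p,z,x0,x1,y0,y1,mm=1.0):
    # rectified plane view: rows = x (up is +x), cols = y (left is +y)
    nx=int((x1-x0)*1000/mm);ny=int((y1-y0)*1000/mm)
    X,Y=np.meshgrid(x1-(np.arange(nx)+.5)*mm/1000,y1-(np.arange(ny)+.5)*mm/1000,indexing="ij")
    uv=wpix(p,np.stack([X,Y,np.full_like(X,z)],-1).reshape(-1,3)).astype(np.float32)
    return cv2.remap(p["color"],uv[:,0].reshape(nx,ny),uv[:,1].reshape(nx,ny),cv2.INTER_LINEAR)
E
python3 - <<'E'
from h import *
s,p=wrist(); print(s["time"],s["tool_pos"].round(4),s["tcp_rot"].round(4),s["q"].round(3)); print(np.round(p["intrinsics"],1).tolist(),np.round(p["mount"],4).tolist())
cv2.imwrite("pics/w0.png",p["color"][:,:,::-1])
for m in NAMES:
    for r in masks_of(p,m)[:3]:
        ys,xs=np.nonzero(r["mask"]); print(m,round(r["score"],2),np.round(r["bbox"]).tolist(),wz(p,xs.mean(),ys.mean(),0.02).round(3))
E
```

```text
3.3333 [ 0.5003 -0.0238  0.3512] [-2.2159e+00 -2.2268e+00  5.0000e-04] [-0.097 -0.123  1.799 -0.     1.466 -0.102]
[[371.6, 0.0, 320.3], [0.0, 371.6, 244.7], [0.0, 0.0, 1.0]] [[0.0001, 0.9573, 0.289, 0.0736], [1.0, -0.0, -0.0003, 0.0007], [-0.0003, 0.289, -0.9573, -0.1421], [0.0, 0.0, 0.0, 1.0]]
hub_inline 0.75 [364.0, 239.0, 415.0, 286.0] [ 0.594 -0.118  0.02 ]
hub_inline 0.18 [361.0, 151.0, 409.0, 199.0] [0.584 0.002 0.02 ]
hub_offset 0.26 [225.0, 334.0, 288.0, 386.0] [ 0.401 -0.276  0.02 ]
collar_wide 0.69 [360.0, 152.0, 409.0, 199.0] [0.585 0.002 0.02 ]
collar_narrow 0.56 [376.0, 69.0, 414.0, 107.0] [0.593 0.117 0.02 ]
cup 0.91 [253.0, 208.0, 300.0, 262.0] [ 0.443 -0.08   0.02 ]
gauge 0.77 [333.0, 0.0, 422.0, 32.0] [0.579 0.217 0.02 ]
gauge 0.35 [328.0, 320.0, 425.0, 409.0] [ 0.591 -0.286  0.02 ]
spindle 0.77 [225.0, 332.0, 290.0, 388.0] [ 0.402 -0.276  0.02 ]
rework_tray 0.88 [327.0, 322.0, 427.0, 407.0] [ 0.591 -0.286  0.02 ]
cup_tray 0.91 [212.0, 0.0, 302.0, 47.0] [0.415 0.206 0.02 ]
```

View pics/w0.png

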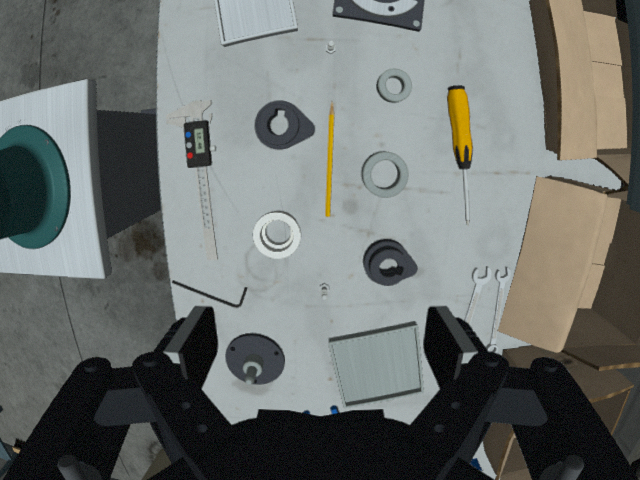

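```bash
cat >> h.py <<'E'
from scipy.optimize import minimize
def disc(r,z0,z1,cx=0,cy=0,n=48):
    a=np.linspace(0,2*np.pi,n,endpoint=False);c=np.stack([cx+r*np.cos(a),cy+r*np.sin(a)],1)
    return np.vstack([np.c_[c,np.full(n,z)] for z in (z0,z1)])
def box(lx,ly,z0,z1,cx=0,cy=0):
    return np.array([[cx+sx*lx/2,cy+sy*ly/2,z] for sx in(-1,1) for sy in(-1,1) for z in(z0,z1)])
# nose tip at 46 mm: small tip radius guessed 8 mm
hub=[np.vstack([disc(.032,0,.016),disc(.008,0,.016,.038)]),disc(.026,.016,.034)]
MODEL=dict(hub_inline=hub,hub_offset=hub,collar_wide=[disc(.03,0,.022)],collar_narrow=[disc(.022,0,.02)],
 cup=[disc(.0275,0,.03),disc(.031,.015,.03)],gauge=[box(.118,.118,0,.012),disc(.053,.012,.024),disc(.011,.024,.057)],
 spindle=[disc(.048,0,.01),disc(.015,.01,.033),disc(.008,.033,.065)],rework_tray=[box(.136,.136,0,.014)],cup_tray=[box(.1,.186,0,.015)])
ROT={"hub_inline","hub_offset","gauge","rework_tray","cup_tray"}
def proj(p,P):
    if "T" in p: return wpix(p,P)
    K=np.array(p["intrinsics"]);T=np.array(p["world_from_camera"]);c=(P-T[:3,3])@T[:3,:3]
    return np.stack([K[0,2]-K[0,0]*c[:,0]/c[:,2],K[1,2]+K[1,1]*c[:,1]/c[:,2]],-1)
def sil(p,parts,x,y,a,z=0,S=4,off=(0,0),shape=None):
    c,s=np.cos(a),np.sin(a);Rz=np.array([[c,-s,0],[s,c,0],[0,0,1]]);im=np.zeros(shape,np.uint8)
    for q in parts:
        uv=(proj(p,q@Rz.T+[x,y,z])-off+.5)*S-.5
        cv2.fillConvexPoly(im,cv2.convexHull(np.round(uv*16).astype(np.int32)),1,cv2.LINE_8,4)
    return im
def fit(p,name,mask,x,y,a=0.,z=0,S=4):
    ys,xs=np.nonzero(mask);l,t=max(xs.min()-12,0),max(ys.min()-12,0);m=mask[t:ys.max()+13,l:xs.max()+13].astype(np.uint8)
    M=cv2.resize(m,None,fx=S,fy=S,interpolation=cv2.INTER_NEAREST);rot=name in ROT
    f=lambda v:float(np.count_nonzero(sil(p,MODEL[name],v[0]/1e3,v[1]/1e3,v[2]/50 if rot else 0,z,S,(l,t),M.shape)!=M))/M.sum()
    best=None
    for a0 in ([a-.3,a,a+.3] if rot else [0]):
        v0=np.array([x*1e3,y*1e3]+([a0*50] if rot else []));n=len(v0)
        r=minimize(f,v0,method="Nelder-Mead",options=dict(initial_simplex=np.vstack([v0]+[v0+6*e for e in np.eye(n)]),xatol=.05,fatol=1e-5))
        if best is None or r.fun<best.fun: best=r
    v=best.x; return v[0]/1e3,v[1]/1e3,(v[2]/50 if rot else 0.),best.fun
G=dict(hub_inline=(.587,-.118),hub_offset=(.445,.072),collar_wide=(.585,.004),collar_narrow=(.592,.12),cup=(.444,-.078),gauge=(.575,.28),spindle=(.4,-.276),rework_tray=(.591,-.286),cup_tray=(.4,.29))
def measure(p,names,z=None,G=G):
    for m in names:
        for r in masks_of(p,m):
            b=r["bbox"]
            if b[1]<=1 or b[3]>=479: continue
            g=G[m];e=proj(p,np.array([[g[0],g[1],.02+(z or 0)]]))[0]
            if np.hypot((b[0]+b[2])/2-e[0],(b[1]+b[3])/2-e[1])>25: continue
            x,y,a,q=fit(p,m,r["mask"],*g,z=z or 0); print(m,"x %.4f y %.4f yaw %.1f miss %.3f"%(x,y,np.degrees(a),q)); break
E
python3 - <<'E'
from h import *
for p in (read_camera("scene"),read_camera("side"),wrist()[1]):
    print("--"); measure(p,NAMES)
E
```

```text
--
hub_inline x 0.5921 y -0.1206 yaw -9.1 miss 0.052
hub_offset x 0.4477 y 0.0649 yaw -7.3 miss 0.046
collar_wide x 0.5835 y 0.0016 yaw 0.0 miss 0.188
collar_narrow x 0.5946 y 0.1188 yaw 0.0 miss 0.104
cup x 0.4438 y -0.0775 yaw 0.0 miss 0.141
gauge x 0.5803 y 0.2647 yaw -7.8 miss 0.064
spindle x 0.3971 y -0.2885 yaw 0.0 miss 0.070
rework_tray x 0.5943 y -0.3005 yaw 12.1 miss 0.040
cup_tray x 0.4040 y 0.2764 yaw 10.4 miss 0.014
--
hub_inline x 0.5935 y -0.1214 yaw -15.7 miss 0.066
hub_offset x 0.4494 y 0.0641 yaw -5.2 miss 0.100
collar_wide x 0.5850 y 0.0021 yaw 0.0 miss 0.135
collar_narrow x 0.5956 y 0.1192 yaw 0.0 miss 0.128
cup x 0.4454 y -0.0778 yaw 0.0 miss 0.055
gauge x 0.5811 y 0.2642 yaw -7.6 miss 0.033
spindle x 0.3996 y -0.2910 yaw 0.0 miss 0.145
rework_tray x 0.5963 y -0.3023 yaw 12.3 miss 0.030
cup_tray x 0.4054 y 0.2755 yaw 10.1 miss 0.028
--
hub_inline x 0.5928 y -0.1212 yaw -12.2 miss 0.088
hub_offset x 0.4486 y 0.0645 yaw -8.7 miss 0.177
collar_wide x 0.5849 y 0.0018 yaw 0.0 miss 0.462
collar_narrow x 0.5948 y 0.1191 yaw 0.0 miss 0.251
cup x 0.4437 y -0.0783 yaw 0.0 miss 0.363
spindle x 0.3983 y -0.2878 yaw 0.0 miss 0.045
rework_tray x 0.5953 y -0.3014 yaw 12.0 miss 0.020
```

>>> drive_tool --pt "0 0 0 0.0221 -0.0129 0.035 1" --pt "0 0 0 0.0221 -0.0129 0.035 1" --pt "0 0 0 0.0221 -0.0129 0.035 1" --pt "0 0 0 0.022 -0.013 0.035 1" --pt "0 0 0 0 0 0.04 1" --pt "0 0 0 0 0 0.04 1" --pt "0 0 0 0 0 0.03 1" --pt "0 0 0 0 0 0.026 1"

```text
time: 6.0
tool_pos: [0.4486, 0.0592, 0.0782]
tcp_rot: [-2.22, -2.221, 0.003]
wrist_force: [0.0, -0.4, 0.6]
width: 0.996
grip_force: 0.0
```

>>> drive_tool --pt "0 0 0 0 0 0.03 1" --pt "0 0 0 0 0 0.02 1" --pt "0 0 0 0 0 0.01 1" --pt "0 0 0 0 0 0 1"

```text
time: 6.33
tool_pos: [0.4479, 0.0588, 0.0184]
tcp_rot: [-2.219, -2.219, 0.006]
wrist_force: [0.2, -0.4, 0.2]
width: 0.999
grip_force: 0.0
```

>>> drive_tool --pt "0 0 0 0.0057 0.0007 0.003 1" --pt "0 0 0 0 0 0 1" --pt "0 0 0 0 0 0 1"

```text
time: 6.58
tool_pos: [0.4527, 0.0651, 0.0193]
tcp_rot: [2.219, 2.221, 0.004]
wrist_force: [0.7, -0.4, 0.4]
width: 0.997
grip_force: 0.0
```

```bash
python3 - <<'E'
from h import *
s,p=wrist(); print(s["tool_pos"].round(4),s["tcp_rot"].round(4)); cv2.imwrite("pics/w1.png",p["color"][:,:,::-1]); measure(p,["hub_offset"])
E
```

```text
[0.4527 0.0651 0.0193] [2.2195 2.2206 0.0038]
hub_offset x 0.4484 y 0.0648 yaw -8.8 miss 0.097
```

View pics/w1.png

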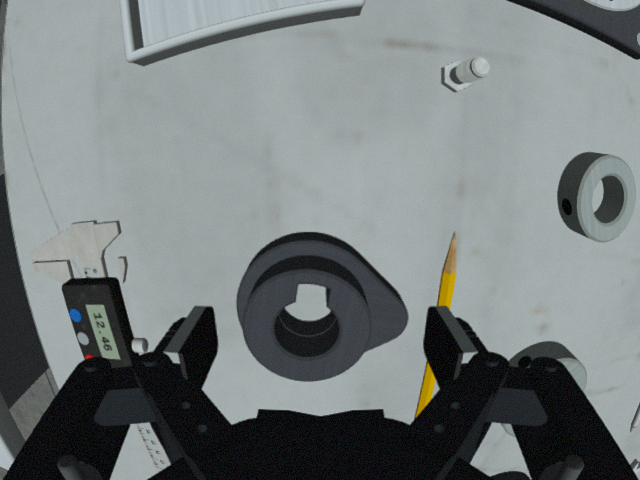

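>>> drive_tool --pt "0 0 0 0 0 0 1" --pt "0 0 0 0 0 0 1"

```text
time: 6.85
tool_pos: [0.4516, 0.0647, 0.0185]
tcp_rot: [2.221, 2.221, 0.002]
wrist_force: [-0.1, -0.6, -0.1]
width: 1.002
grip_force: 0.0
```

>>> drive_tool --pt "0 0 0 0 0 0 1"

```text
time: 6.93
tool_pos: [0.4513, 0.0647, 0.0181]
tcp_rot: [2.221, 2.221, 0.001]
wrist_force: [-0.1, 0.4, 0.2]
width: 1.001
grip_force: 0.0
```

>>> drive_tool --pt "0 0 0 0 -0.0025 0.0025 1" --pt "0 0 0 0 0 0 1" --pt "0 0 0 0 0 0 0.4" --pt "0 0 0 0 0 0 0.4" --pt "0 0 0 0 0 0 0.3" --pt "0 0 0 0 0 0 0.3" --force 50

```text
time: 7.43
tool_pos: [0.4487, 0.0647, 0.0156]
tcp_rot: [2.221, 2.221, 0.0]
wrist_force: [-1.3, 0.6, 2.9]
width: 0.584
grip_force: 52.7
```

>>> drive_tool --pt "0 0 0 0 0 0 0.3" --pt "0 0 0 0 0 0 0.3" --pt "0 0 0 0 0 0 0.3"

```text
time: 7.68
tool_pos: [0.4487, 0.0647, 0.0156]
tcp_rot: [2.221, 2.221, 0.0]
wrist_force: [-1.7, -0.4, 4.4]
width: 0.587
grip_force: 52.9
```

>>> drive_tool --pt "0 0 0 0 0 -0.02 0.3" --pt "0 0 0 0 0 -0.04 0.3" --pt "0 0 0 0 0 -0.04 0.3" --pt "0 0 0 -0.0366 0.0147 0 0.3" --pt "0 0 0 -0.0366 0.0147 0 0.3" --pt "0 0 0 -0.0366 0.0147 0 0.3" --pt "0 0 0 -0.0366 0.0147 0 0.3" --pt "0 0 0 -0.0366 0.0147 0 0.3"

```text
time: 8.35
tool_pos: [0.5215, -0.1198, 0.1141]
tcp_rot: [-2.22, -2.221, 0.001]
wrist_force: [0.9, 0.1, -2.5]
width: 0.588
grip_force: 54.2
```

>>> drive_tool --pt "0 0 0 -0.0366 0.0147 0 0.3" --pt "0 0 0 -0.0366 0.0147 0 0.3" --pt "0 0 0 -0.0366 0.0147 0 0.3" --pt "0 0 0 -0.0366 0.0147 0 0.3" --pt "0 0 0 -0.0366 0.0147 0 0.3" --pt "0 0 0 0 0 0.03 0.3" --pt "0 0 0 0 0 0.02 0.3" --pt "0 0 0 0 0 0 0.3"

```text
time: 9.02
tool_pos: [0.5906, -0.2997, 0.0577]
tcp_rot: [-2.215, -2.211, 0.005]
wrist_force: [-1.6, 0.6, -4.7]
width: 0.588
grip_force: 54.1
```

>>> drive_tool --pt "0 0 0 0 0 0.02 0.3" --pt "0 0 0 0 0 0.012 0.3" --pt "0 0 0 0 0 0.006 0.3" --pt "0 0 0 0 0 0 0.3" --pt "0 0 0 0 0 0 0.3"

```text
time: 9.43
tool_pos: [0.5953, -0.3008, 0.0272]
tcp_rot: [-2.22, -2.221, 0.0]
wrist_force: [0.9, -0.9, -2.7]
width: 0.584
grip_force: 54.1
```

>>> drive_tool --pt "0 0 0 0 0 0.005 0.3" --pt "0 0 0 0 0 0.004 0.3" --pt "0 0 0 0 0 0 0.3" --pt "0 0 0 0 0 0 0.3" --pt "0 0 0 0 0 0 1" --pt "0 0 0 0 0 0 1" --pt "0 0 0 0 0 0 1"

```text
time: 10.02
tool_pos: [0.5961, -0.3017, 0.0191]
tcp_rot: [2.22, 2.22, 0.001]
wrist_force: [-0.4, -0.3, -0.1]
width: 0.98
grip_force: 0.0
```

>>> drive_tool --pt "0 0 0 0 0 -0.02 1" --pt "0 0 0 0 0 -0.04 1" --pt "0 0 0 0 0 -0.03 1" --pt "0 0 0 0.0361 -0.0006 0 1" --pt "0 0 0 0.0361 -0.0006 0 1" --pt "0 0 0 0.0361 -0.0006 0 1" --pt "0 0 0 0.0361 -0.0006 0 1" --pt "0 0 0 0.036 -0.0006 0 1"

```text
time: 10.68
tool_pos: [0.5926, -0.1196, 0.1091]
tcp_rot: [2.221, 2.22, 0.001]
wrist_force: [0.2, 0.6, 0.3]
width: 1.0
grip_force: 0.0
```

>>> drive_tool --pt "0 0 0 0 0 0.025 1" --pt "0 0 0 0 0 0.025 1" --pt "0 0 0 0 0 0.015 1" --pt "0 0 0 0 0 0 1" --pt "0 0 0 0 0 0 1" --pt "0 0 0 0 0 0 1"

```text
time: 11.18
tool_pos: [0.5936, -0.1214, 0.0445]
tcp_rot: [2.221, 2.22, 0.002]
wrist_force: [1.0, -0.7, -0.4]
width: 1.002
grip_force: 0.0
```

```bash
python3 - <<'E'
from h import *
s,p=wrist(); print(s["tool_pos"].round(4),s["tcp_rot"].round(4)); measure(p,["hub_inline"]); cv2.imwrite("pics/w2.png",p["color"][:,:,::-1])
E
```

```text
[ 0.5936 -0.1214  0.0445] [2.2205e+00 2.2199e+00 1.6000e-03]
```

View pics/w2.png

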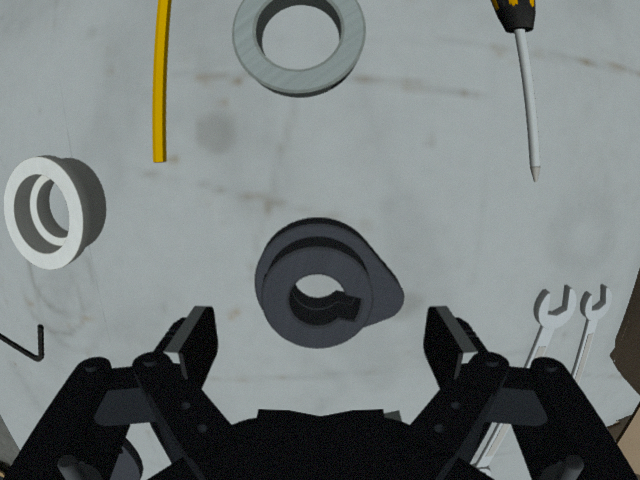

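```bash
cat >> h.py <<'E'
G.update(hub_inline=(.5928,-.1211,-.2),hub_offset=(.4486,.0645,-.12),collar_wide=(.5845,.0018),collar_narrow=(.595,.119),cup=(.4443,-.0779),gauge=(.5807,.2645,-.134),spindle=(.3983,-.289),rework_tray=(.5953,-.3014,.21),cup_tray=(.4047,.276,.178))
E
python3 - <<'E'
from h import *
s,p=wrist(); print(s["tool_pos"].round(4)); measure(p,["hub_inline","collar_wide"])
for r in masks_of(p,"hub_inline"): print(r["score"],r["bbox"])
E
```

```text
[ 0.594  -0.1216  0.0451]
hub_inline x 0.5931 y -0.1207 yaw -12.9 miss 0.085
0.75 [254.5, 214.9, 400.5, 345.8]
```

>>> drive_tool --pt "0 0 0 0.0008 -0.001 0.016 1" --pt "0 0 0 0 0 0.0135 1" --pt "0 0 0 0 0 0 1" --pt "0 0 0 0 0 0 1" --pt "0 0 0 0 0 0 1"

```text
time: 11.9
tool_pos: [0.5913, -0.1201, 0.0136]
tcp_rot: [-2.221, -2.221, 0.001]
wrist_force: [0.7, -0.4, 0.3]
width: 1.0
grip_force: 0.0
```

>>> drive_tool --pt "0 0 0 0 0 0 0.4" --pt "0 0 0 0 0 0 0.4" --pt "0 0 0 0 0 0 0.3" --pt "0 0 0 0 0 0 0.3" --pt "0 0 0 0 0 0 0.3" --pt "0 0 0 0 0 0 0.3" --force 45

```text
time: 12.4
tool_pos: [0.5922, -0.1203, 0.0147]
tcp_rot: [2.22, 2.221, 0.001]
wrist_force: [-0.8, 0.2, 6.4]
width: 0.589
grip_force: 47.9
```

>>> drive_tool --pt "0 0 0 0 0 -0.02 0.3" --pt "0 0 0 0 0 -0.04 0.3" --pt "0 0 0 0 0 -0.04 0.3" --pt "0 0 0 0.03 -0.0012 -0.02 0.3" --pt "0 0 0 0.035 -0.0013 0 0.3" --pt "0 0 0 0.035 -0.0013 0 0.3" --pt "0 0 0 0.035 -0.0013 0 0.3" --pt "0 0 0 0.035 -0.0013 0 0.3"

```text
time: 13.07
tool_pos: [0.5835, 0.0512, 0.1325]
tcp_rot: [-2.221, -2.22, 0.002]
wrist_force: [1.1, -0.1, -3.8]
width: 0.589
grip_force: 48.8
```

>>> drive_tool --pt "0 0 0 0.035 -0.0013 0 0.3" --pt "0 0 0 0.035 -0.0013 0 0.3" --pt "0 0 0 0.035 -0.0013 0 0.3" --pt "0 0 0 0.035 -0.0013 0 0.3" --pt "0 0 -5 0 0 0 0.3" --pt "0 0 0 0 0 0 0.3" --pt "0 0 0 0 0 0 0.3" --pt "0 0 0 0 0 0 0.3"

```text
time: 13.73
tool_pos: [0.5791, 0.1889, 0.1327]
tcp_rot: [-2.125, -2.313, 0.003]
wrist_force: [0.3, -1.0, -3.9]
width: 0.586
grip_force: 48.8
```

```bash
python3 - <<'E'
from h import *
s,p=wrist(); t=s["tool_pos"];print(t.round(4),s["tcp_rot"].round(4)); cv2.imwrite("pics/w3.png",p["color"][:,:,::-1])
measure(p,["gauge"]); measure(p,["hub_inline"],z=t[2]-.0147,G=dict(hub_inline=(t[0],t[1],-.13)))
E
```

```text
[0.5791 0.1889 0.1327] [-2.1247 -2.3132  0.003 ]
gauge x 0.5809 y 0.2656 yaw -7.1 miss 0.016
hub_inline x 0.5803 y 0.1891 yaw -83.9 miss 0.129
```

View pics/w3.png

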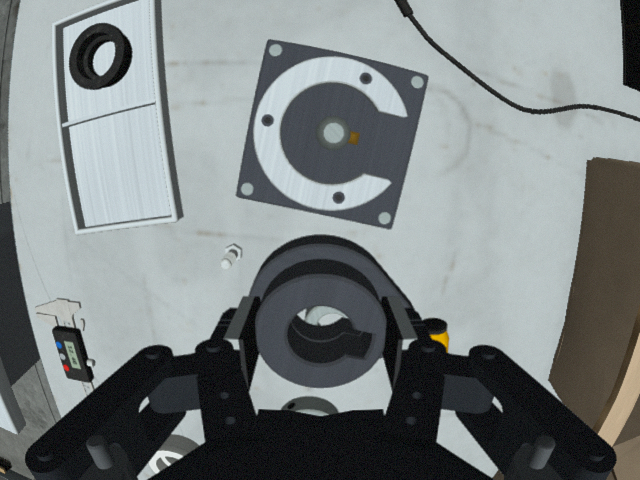

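>>> drive_tool --pt "0 0 0 0.026 0.0028 0 0.3" --pt "0 0 0 0.026 0.0028 0 0.3" --pt "0 0 0 0.0242 0.0026 0.01 0.3" --pt "0 0 0 0 0 0.02 0.3" --pt "0 0 0 0 0 0.015 0.3" --pt "0 0 0 0 0 0 0.3" --pt "0 0 0 0 0 0 0.3" --pt "0 0 0 0 0 0 0.3"

```text
time: 14.55
tool_pos: [0.5821, 0.2659, 0.0895]
tcp_rot: [2.124, 2.314, 0.001]
wrist_force: [0.2, -0.8, -3.8]
width: 0.585
grip_force: 48.8
```

```bash
python3 - <<'E'
from h import *
s,p=wrist(); t=s["tool_pos"];print(t.round(4),s["tcp_rot"].round(4)); zt=t[2]-.0147+.034
im=topview(p,zt,t[0]-.05,t[0]+.05,t[1]-.05,t[1]+.05,.2)
cv2.circle(im,(250,250),65,(255,0,0),1);cv2.circle(im,(250,250),130,(255,0,0),1)
cv2.line(im,(250,250),(250+int(150*np.sin(np.radians(7.4))),250-int(150*np.cos(np.radians(7.4)))),(255,0,0),1)
cv2.imwrite("pics/w4.png",im[:,:,::-1])
E
```

```text
[0.5821 0.2659 0.0895] [2.1238e+00 2.3144e+00 1.3000e-03]
```

View pics/w4.png

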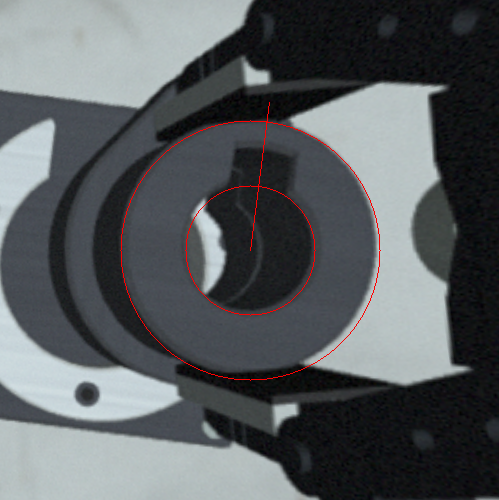

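>>> drive_tool --pt "0 0 -2 -0.0008 -0.0013 0.008 0.3" --pt "0 0 0 0 0 0.008 0.3" --pt "0 0 0 0 0 0.006 0.3" --pt "0 0 0 0 0 0.006 0.3" --pt "0 0 0 0 0 0 0.3"

```text
time: 15.02
tool_pos: [0.5792, 0.265, 0.0592]
tcp_rot: [-2.082, -2.351, 0.004]
wrist_force: [-0.1, 1.1, -3.3]
width: 0.592
grip_force: 48.7
```

>>> drive_tool --pt "0 0 0 0 0 0 0.3" --pt "0 0 0 0 0 0.004 0.3" --pt "0 0 0 0 0 0.005 0.3" --pt "0 0 0 0 0 0.005 0.3" --pt "0 0 0 0 0 0 0.3"

```text
time: 15.43
tool_pos: [0.5792, 0.2652, 0.0453]
tcp_rot: [-2.081, -2.352, 0.003]
wrist_force: [-1.5, 0.7, -4.0]
width: 0.59
grip_force: 48.8
```

>>> drive_tool --pt "0 0 0 0 0 0.006 0.3" --pt "0 0 0 0 0 0.005 0.3" --pt "0 0 0 0 0 0.005 0.3" --pt "0 0 0 0 0 0.002 0.3" --pt "0 0 0 0 0 0 0.3" --pt "0 0 0 0 0 0 0.3"

```text
time: 15.93
tool_pos: [0.58, 0.2655, 0.0284]
tcp_rot: [-2.082, -2.353, 0.001]
wrist_force: [0.0, 0.4, -2.8]
width: 0.589
grip_force: 48.8
```

Hub bottom is about 14 mm high; lower the last bit and release.

>>> drive_tool --pt "0 0 0 0 0 0.0015 0.3" --pt "0 0 0 0 0 0 0.3" --pt "0 0 0 0 0 0 0.3" --pt "0 0 0 0 0 0 1" --pt "0 0 0 0 0 0 1" --pt "0 0 0 0 0 0 1" --pt "0 0 0 0 0 0 1"

```text
time: 16.52
tool_pos: [0.5809, 0.2659, 0.0281]
tcp_rot: [2.081, 2.352, 0.002]
wrist_force: [1.1, -0.4, -0.2]
width: 0.998
grip_force: 0.0
```

>>> drive_tool --pt "0 0 0 0 0 -0.02 1" --pt "0 0 0 0 0 -0.04 1" --pt "0 0 7 0 0 -0.03 1" --pt "0 0 0 -0.033 0.0005 0 1" --pt "0 0 0 -0.033 0.0005 0 1" --pt "0 0 0 -0.033 0.0005 0 1" --pt "0 0 0 -0.033 0.0005 0 1" --pt "0 0 0 -0.033 0.0005 0 1"

```text
time: 17.18
tool_pos: [0.5828, 0.0993, 0.1179]
tcp_rot: [2.22, 2.221, 0.002]
wrist_force: [0.1, 0.4, -0.1]
width: 0.997
grip_force: 0.0
```

>>> drive_tool --pt "0 0 0 -0.033 0.0005 0 1" --pt "0 0 0 -0.033 0.0005 0 1" --pt "0 0 0 -0.033 0.0005 0 1" --pt "0 0 0 0 0 0.03 1" --pt "0 0 0 0 0 0.03 1" --pt "0 0 0 0 0 0.02 1" --pt "0 0 0 0 0 0 1" --pt "0 0 0 0 0 0 1"

```text
time: 17.85
tool_pos: [0.583, 0.0015, 0.0363]
tcp_rot: [-2.22, -2.22, 0.003]
wrist_force: [-0.7, -0.2, 0.7]
width: 0.996
grip_force: 0.0
```

```bash
python3 - <<'E'
from h import *
s,p=wrist(); t=s["tool_pos"];print(s["time"],t.round(4),s["tcp_rot"].round(4)); measure(p,["collar_wide"])
p=read_camera("side"); measure(p,["hub_offset"],.003,dict(hub_offset=(.5953,-.3014,-.12))); measure(p,["hub_inline"],.012,dict(hub_inline=(.5807,.265,-.13)))
q=p["color"][130:400,220:420]; cv2.imwrite("pics/s3.png",cv2.resize(q,None,fx=2.2,fy=2.2,interpolation=2)[:,:,::-1])
E
```

```text
17.85 [0.583  0.0015 0.0363] [-2.2202 -2.2198  0.003 ]
collar_wide x 0.5845 y 0.0017 yaw 0.0 miss 0.377
hub_inline x 0.5833 y 0.2625 yaw -4.3 miss 0.253
```

View pics/s3.png

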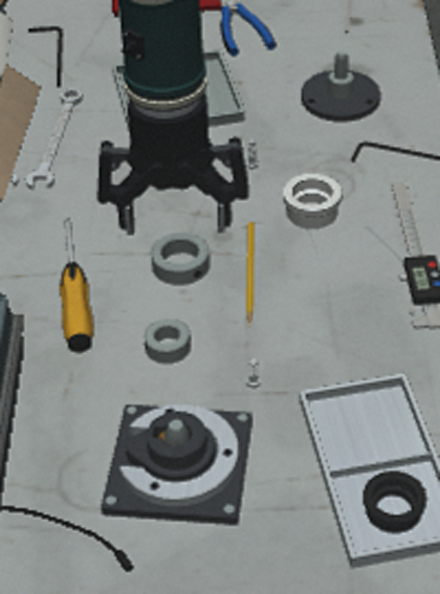

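>>> drive_tool --pt "0 0 0 0.0002 0.001 0.018 1" --pt "0 0 0 0 0 0.015 1" --pt "0 0 0 0 0 0 1" --pt "0 0 0 0 0 0 1" --pt "0 0 0 0 0 0 0.5" --pt "0 0 0 0 0 0 0.4" --pt "0 0 0 0 0 0 0.4" --pt "0 0 0 0 0 0 0.4" --force 45

```text
time: 18.77
tool_pos: [0.5862, 0.0018, 0.0061]
tcp_rot: [2.22, 2.22, 0.002]
wrist_force: [-1.5, 0.2, 5.7]
width: 0.68
grip_force: 48.4
```

>>> drive_tool --pt "0 0 0 0 0 0 0.4" --pt "0 0 0 0 0 0 0.4" --pt "0 0 0 0 0 0 0.4"

```text
time: 19.02
tool_pos: [0.5862, 0.0018, 0.0061]
tcp_rot: [2.22, 2.22, 0.002]
wrist_force: [-1.1, 0.5, 4.9]
width: 0.678
grip_force: 48.4
```

>>> drive_tool --pt "0 0 0 0 0 -0.02 0.4" --pt "0 0 0 0 0 -0.04 0.4" --pt "0 0 0 0 0 -0.04 0.4" --pt "0 0 0 0 0 -0.03 0.4" --pt "0 0 0 -0.0362 -0.0188 0 0.4" --pt "0 0 0 -0.0362 -0.0188 0 0.4" --pt "0 0 0 -0.0362 -0.0188 0 0.4" --pt "0 0 0 -0.0362 -0.0188 0 0.4"

```text
time: 19.68
tool_pos: [0.5089, -0.1439, 0.1346]
tcp_rot: [2.219, 2.223, 0.0]
wrist_force: [0.7, -0.7, -3.6]
width: 0.68
grip_force: 50.5
```

>>> drive_tool --pt "0 0 0 -0.0362 -0.0188 0 0.4" --pt "0 0 0 -0.0362 -0.0188 0 0.4" --pt "0 0 0 -0.0362 -0.0188 0 0.4" --pt "0 0 0 -0.0362 -0.0188 0 0.4" --pt "0 0 0 -0.0362 -0.0188 0 0.4" --pt "0 0 0 -0.0362 -0.0188 0 0.4" --pt "0 0 0 0 0 0 0.4" --pt "0 0 0 0 0 0 0.4"

```text
time: 20.35
tool_pos: [0.3957, -0.362, 0.1342]
tcp_rot: [2.227, 2.216, 0.0]
wrist_force: [0.1, 0.2, -3.0]
width: 0.68
grip_force: 50.6
```

```bash
python3 - <<'E'
from h import *
s,p=wrist(); t=s["tool_pos"];print(s["time"],t.round(4),s["tcp_rot"].round(4)); measure(p,["spindle"])
im=topview(p,t[2]-.0061+.022,t[0]-.05,t[0]+.05,t[1]-.05,t[1]+.05,.25)
cv2.circle(im,(200,200),76,(255,0,0),1);cv2.circle(im,(200,200),120,(255,0,0),1)
b=topview(p,.065,.3483,.4483,-.34,-.24,.25); cv2.circle(b,(200,204),4,(255,0,0),1)
cv2.imwrite("pics/w5.png",np.hstack([im,b])[:,:,::-1])
E
```

```text
20.35 [ 0.3957 -0.362   0.1342] [2.2267e+00 2.2161e+00 1.0000e-04]
spindle x 0.3978 y -0.2886 yaw 0.0 miss 0.022
```

View pics/w5.png

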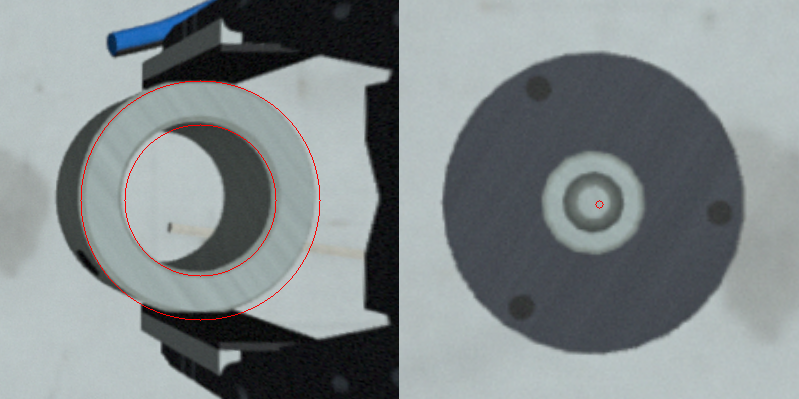

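>>> drive_tool --pt "0 0 0 0.025 0.0006 0 0.4" --pt "0 0 0 0.025 0.0006 0 0.4" --pt "0 0 0 0.0233 0.0005 0.01 0.4" --pt "0 0 0 0 0 0.02 0.4" --pt "0 0 0 0 0 0.01 0.4" --pt "0 0 0 0 0 0 0.4" --pt "0 0 0 0 0 0 0.4" --pt "0 0 0 0 0 0 0.4"

```text
time: 21.12
tool_pos: [0.3997, -0.2873, 0.0949]
tcp_rot: [2.22, 2.221, 0.0]
wrist_force: [0.3, -1.0, -2.0]
width: 0.679
grip_force: 50.6
```

>>> drive_tool --pt "0 0 0 -0.0012 -0.002 0.015 0.4" --pt "0 0 0 0 0 0.02 0.4" --pt "0 0 0 0 0 0.01 0.4" --pt "0 0 0 0 0 0.005 0.4" --pt "0 0 0 0 0 0 0.4" --pt "0 0 0 0 0 0 0.4"

```text
time: 21.62
tool_pos: [0.3972, -0.2886, 0.0446]
tcp_rot: [2.222, 2.221, 0.0]
wrist_force: [0.4, -0.1, -3.3]
width: 0.679
grip_force: 50.5
```

>>> drive_tool --pt "0 0 0 0 0 0.01 0.4" --pt "0 0 0 0 0 0.008 0.4" --pt "0 0 0 0 0 0.006 0.4" --pt "0 0 0 0 0 0.003 0.4" --pt "0 0 0 0 0 0 0.4" --pt "0 0 0 0 0 0 0.4"

```text
time: 22.12
tool_pos: [0.3968, -0.288, 0.017]
tcp_rot: [-2.221, -2.221, 0.0]
wrist_force: [0.5, -0.6, -2.6]
width: 0.679
grip_force: 50.6
```

>>> drive_tool --pt "0 0 0 0 0 0.001 0.4" --pt "0 0 0 0 0 0 0.4" --pt "0 0 0 0 0 0 1" --pt "0 0 0 0 0 0 1" --pt "0 0 0 0 0 0 1" --pt "0 0 0 0 0 -0.02 1" --pt "0 0 0 0 0 -0.04 1" --pt "0 0 0 0 0 -0.04 1"

```text
time: 22.78
tool_pos: [0.3954, -0.287, 0.1159]
tcp_rot: [-2.218, -2.218, 0.001]
wrist_force: [0.8, -0.8, 0.3]
width: 0.999
grip_force: 0.0
```

>>> drive_tool --pt "0 0 0 0.037 0.018 -0.005 1" --pt "0 0 0 0.037 0.018 0 1" --pt "0 0 0 0.037 0.018 0 1" --pt "0 0 0 0.037 0.018 0 1" --pt "0 0 0 0.037 0.018 0 1" --pt "0 0 0 0.037 0.018 0 1" --pt "0 0 0 0.037 0.018 0 1" --pt "0 0 0 0.037 0.018 0 1"

```text
time: 23.45
tool_pos: [0.5418, 0.0099, 0.122]
tcp_rot: [2.22, 2.221, 0.002]
wrist_force: [0.7, -0.9, -0.6]
width: 0.999
grip_force: 0.0
```

>>> drive_tool --pt "0 0 0 0.037 0.018 0 1" --pt "0 0 0 0.037 0.018 0 1" --pt "0 0 0 0.037 0.018 0 1" --pt "0 0 0 0 0 0.03 1" --pt "0 0 0 0 0 0.03 1" --pt "0 0 0 0 0 0.02 1" --pt "0 0 0 0 0 0 1" --pt "0 0 0 0 0 0 1"

```text
time: 24.12
tool_pos: [0.5938, 0.1188, 0.0402]
tcp_rot: [-2.22, -2.22, 0.004]
wrist_force: [0.5, -0.1, 0.1]
width: 0.997
grip_force: 0.0
```

```bash
python3 - <<'E'
from h import *
s,p=wrist(); t=s["tool_pos"];print(s["time"],t.round(4),s["tcp_rot"].round(4)); measure(p,["collar_narrow"])
p=read_camera("scene");cv2.imwrite("pics/s4.png",cv2.resize(p["color"][140:380,120:480],None,fx=2,fy=2,interpolation=2)[:,:,::-1])
E
```

```text
24.1167 [0.5938 0.1188 0.0402] [-2.22   -2.2204  0.0037]
collar_narrow x 0.5947 y 0.1191 yaw 0.0 miss 0.236
```

View pics/s4.png

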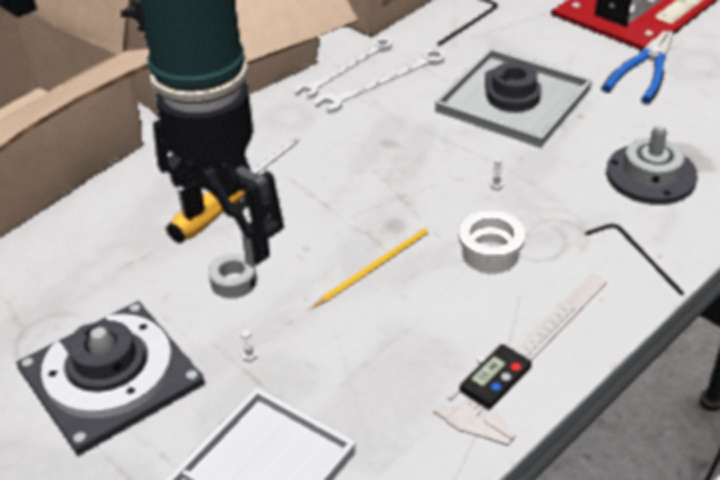

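>>> drive_tool --pt "0 0 0 0 0 0 0.75" --pt "0 0 0 0 0 0 0.75" --pt "0 0 0 0.0002 0 0.018 0.75" --pt "0 0 0 0 0 0.017 0.75" --pt "0 0 0 0 0 0 0.75" --pt "0 0 0 0 0 0 0.75" --pt "0 0 0 0 0 0 0.75"

```text
time: 24.85
tool_pos: [0.5956, 0.1191, 0.0072]
tcp_rot: [2.221, 2.221, 0.002]
wrist_force: [-0.1, -0.4, 0.7]
width: 0.747
grip_force: 0.0
```

>>> drive_tool --pt "0 0 0 0 0 0 0.3" --pt "0 0 0 0 0 0 0.2" --pt "0 0 0 0 0 0 0.2" --pt "0 0 0 0 0 0 0.2" --pt "0 0 0 0 0 0 0.2" --pt "0 0 0 0 0 0 0.2" --pt "0 0 0 0 0 0 0.2" --force 40

```text
time: 25.43
tool_pos: [0.5962, 0.1193, 0.0079]
tcp_rot: [2.22, 2.22, 0.003]
wrist_force: [-0.5, 0.1, 6.3]
width: 0.498
grip_force: 40.9
```

>>> drive_tool --pt "0 0 0 0 0 -0.02 0.2" --pt "0 0 0 0 0 -0.04 0.2" --pt "0 0 0 0 0 -0.04 0.2" --pt "0 0 0 0 0 -0.02 0.2" --pt "0 0 0 -0.0371 -0.0181 0 0.2" --pt "0 0 0 -0.0371 -0.0181 0 0.2" --pt "0 0 0 -0.0371 -0.0181 0 0.2" --pt "0 0 0 -0.0371 -0.0181 0 0.2"

```text
time: 26.1
tool_pos: [0.5215, -0.0303, 0.1265]
tcp_rot: [2.219, 2.223, 0.0]
wrist_force: [-0.1, -0.5, -1.0]
width: 0.494
grip_force: 41.3
```

>>> drive_tool --pt "0 0 0 -0.0371 -0.0181 0 0.2" --pt "0 0 0 -0.0371 -0.0181 0 0.2" --pt "0 0 0 -0.0371 -0.0181 0 0.2" --pt "0 0 0 -0.0371 -0.0181 0 0.2" --pt "0 0 0 -0.0371 -0.0181 0 0.2" --pt "0 0 0 -0.0371 -0.0181 0 0.2" --pt "0 0 0 -0.0371 -0.0181 0 0.2" --pt "0 0 0 0 0 0 0.2"

```text
time: 26.77
tool_pos: [0.3929, -0.295, 0.1268]
tcp_rot: [2.226, 2.213, -0.005]
wrist_force: [0.2, -0.1, -1.2]
width: 0.491
grip_force: 41.3
```

>>> drive_tool --pt "0 0 0 0 0 0.01 0.2" --pt "0 0 0 0 0 0.01 0.2" --pt "0 0 0 0 0 0 0.2" --pt "0 0 0 0 0 0 0.2" --pt "0 0 0 0 0 0 0.2" --pt "0 0 0 0 0 0 0.2"

```text
time: 27.27
tool_pos: [0.3964, -0.2881, 0.1062]
tcp_rot: [-2.219, -2.224, -0.0]
wrist_force: [0.1, -0.2, -1.3]
width: 0.493
grip_force: 41.3
```

```bash
python3 - <<'E'
from h import *
s,p=wrist(); t=s["tool_pos"];print(s["time"],t.round(4),s["tcp_rot"].round(4))
im=topview(p,t[2]-.0079+.02,t[0]-.05,t[0]+.05,t[1]-.05,t[1]+.05,.25)
cv2.circle(im,(200,200),48,(255,0,0),1);cv2.circle(im,(200,200),88,(255,0,0),1)
cv2.imwrite("pics/w6.png",im[:,:,::-1])
E
```

```text
27.2667 [ 0.3964 -0.2881  0.1062] [-2.2191e+00 -2.2238e+00 -1.0000e-04]
```

View pics/w6.png

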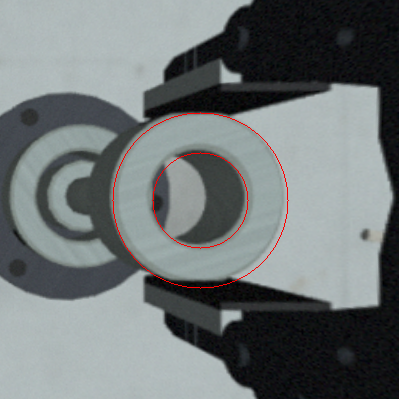

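>>> drive_tool --pt "0 0 0 -0.0006 0.0008 0.012 0.2" --pt "0 0 0 0 0 0.015 0.2" --pt "0 0 0 0 0 0.012 0.2" --pt "0 0 0 0 0 0.006 0.2" --pt "0 0 0 0 0 0 0.2" --pt "0 0 0 0 0 0 0.2"

```text
time: 27.82
tool_pos: [0.3964, -0.2893, 0.0607]
tcp_rot: [-2.221, -2.221, 0.0]
wrist_force: [0.9, 0.4, -0.3]
width: 0.492
grip_force: 41.3
```

>>> drive_tool --pt "0 0 0 0.0004 0.0005 0.008 0.2" --pt "0 0 0 0 0 0.006 0.2" --pt "0 0 0 0 0 0.004 0.2" --pt "0 0 0 0 0 0 0.2" --pt "0 0 0 0 0 0 0.2" --pt "0 0 0 0 0 0 0.2"

```text
time: 28.32
tool_pos: [0.3972, -0.2893, 0.0433]
tcp_rot: [2.221, 2.221, 0.0]
wrist_force: [-0.2, -0.4, -0.7]
width: 0.488
grip_force: 41.3
```

>>> drive_tool --pt "0 0 0 0 0 0.002 0.2" --pt "0 0 0 0 0 0 0.2" --pt "0 0 0 0 0 0 0.2" --pt "0 0 0 0 0 0 0.9" --pt "0 0 0 0 0 0 1" --pt "0 0 0 0 0 0 1" --pt "0 0 0 0 0 -0.02 1" --pt "0 0 0 0 0 -0.04 1"

```text
time: 28.98
tool_pos: [0.3933, -0.2862, 0.097]
tcp_rot: [-2.214, -2.214, 0.002]
wrist_force: [0.2, 0.3, -1.2]
width: 0.998
grip_force: 0.0
```

>>> drive_tool --pt "0 0 0 0 0 -0.02 1" --pt "0 0 0 0.035 0.0078 0 1" --pt "0 0 0 0.035 0.0078 0 1" --pt "0 0 0 0.035 0.0078 0 1" --pt "0 0 0 0.035 0.0078 0 1" --pt "0 0 0 0.035 0.0078 0 1" --pt "0 0 0 0.035 0.0078 0 1" --pt "0 0 0 0 0 0.03 1"

```text
time: 29.65
tool_pos: [0.4503, -0.0754, 0.0968]
tcp_rot: [2.21, 2.219, 0.014]
wrist_force: [0.9, -1.2, 0.4]
width: 0.997
grip_force: 0.0
```

>>> drive_tool --pt "0 0 0 0 0 0.03 1" --pt "0 0 0 0 0 0.01 1" --pt "0 0 0 0 0 0 1" --pt "0 0 0 0 0 0 1" --pt "0 0 0 0 0 0 1"

```text
time: 30.07
tool_pos: [0.4451, -0.08, 0.0526]
tcp_rot: [2.221, 2.219, 0.002]
wrist_force: [-0.6, -0.8, -0.1]
width: 0.998
grip_force: 0.0
```

```bash
python3 - <<'E'
from h import *
s,p=wrist(); t=s["tool_pos"];print(s["time"],t.round(4),s["tcp_rot"].round(4)); measure(p,["cup"])
E
```

```text
30.0667 [ 0.4451 -0.08    0.0526] [2.2213e+00 2.2191e+00 1.8000e-03]
cup x 0.4437 y -0.0781 yaw 0.0 miss 0.270
```

>>> drive_tool --pt "0 0 0 0.0019 -0.0012 0.02 1" --pt "0 0 0 0 0 0.015 1" --pt "0 0 0 0 0 0.005 1" --pt "0 0 0 0 0 0 1" --pt "0 0 0 0 0 0 1" --pt "0 0 0 0 0 0 1"

```text
time: 30.67
tool_pos: [0.4438, -0.0777, 0.0124]
tcp_rot: [2.221, 2.22, 0.002]
wrist_force: [-0.0, 0.1, 0.1]
width: 1.002
grip_force: 0.0
```

>>> drive_tool --pt "0 0 0 0 0 0 0.5" --pt "0 0 0 0 0 0 0.4" --pt "0 0 0 0 0 0 0.4" --pt "0 0 0 0 0 0 0.4" --pt "0 0 0 0 0 0 0.4" --pt "0 0 0 0 0 0 0.4" --force 30

```text
time: 31.17
tool_pos: [0.4434, -0.0775, 0.0125]
tcp_rot: [2.221, 2.221, 0.001]
wrist_force: [-3.6, 0.1, 6.8]
width: 0.712
grip_force: 31.0
```

>>> drive_tool --pt "0 0 0 0 0 -0.02 0.4" --pt "0 0 0 0 0 -0.04 0.4" --pt "0 0 0 0 0 -0.03 0.4" --pt "0 0 0 0.0342 -0.0034 0 0.4" --pt "0 0 0 0.0342 -0.0034 0 0.4" --pt "0 0 0 0.0342 -0.0034 0 0.4" --pt "0 0 0 0.0342 -0.0034 0 0.4" --pt "0 0 0 0.0342 -0.0034 0 0.4"

```text
time: 31.83
tool_pos: [0.4253, 0.0951, 0.1016]
tcp_rot: [2.222, 2.22, 0.001]
wrist_force: [1.3, 0.0, -1.0]
width: 0.709
grip_force: 33.5
```

>>> drive_tool --pt "0 0 0 0.0342 -0.0034 0 0.4" --pt "0 0 0 0.0342 -0.0034 0 0.4" --pt "0 0 0 0.0342 -0.0034 0 0.4" --pt "0 0 0 0.0342 -0.0034 0 0.4" --pt "0 0 0 0 0 0.03 0.4" --pt "0 0 0 0 0 0.01 0.4" --pt "0 0 0 0 0 0 0.4" --pt "0 0 0 0 0 0 0.4"

```text
time: 32.5
tool_pos: [0.4108, 0.2295, 0.0604]
tcp_rot: [-2.221, -2.22, 0.005]
wrist_force: [1.0, -0.3, -0.4]
width: 0.706
grip_force: 33.5
```

>>> drive_tool --pt "0 0 0 0 0 0.02 0.4" --pt "0 0 0 0 0 0.015 0.4" --pt "0 0 0 0 0 0.007 0.4" --pt "0 0 0 0 0 0 0.4" --pt "0 0 0 0 0 0 0.4" --pt "0 0 0 0 0 0 0.4"

```text
time: 33.0
tool_pos: [0.4132, 0.2306, 0.0204]
tcp_rot: [2.222, 2.22, 0.003]
wrist_force: [-0.1, -0.0, -1.1]
width: 0.701
grip_force: 33.5
```

>>> drive_tool --pt "0 0 0 0 0 0.003 0.4" --pt "0 0 0 0 0 0.002 0.4" --pt "0 0 0 0 0 0 0.4" --pt "0 0 0 0 0 0 0.4" --pt "0 0 0 0 0 0 1" --pt "0 0 0 0 0 0 1" --pt "0 0 0 0 0 0 1" --pt "0 0 0 0 0 0 1"

```text
time: 33.67
tool_pos: [0.4121, 0.2305, 0.0142]
tcp_rot: [2.221, 2.222, 0.0]
wrist_force: [0.3, -0.2, 1.0]
width: 0.999
grip_force: 0.0
```

>>> drive_tool --pt "0 0 0 0 0 -0.02 1" --pt "0 0 0 0 0 -0.04 1" --pt "0 0 0 0 0 -0.04 1" --pt "0 0 0 -0.03 0 -0.03 1" --pt "0 0 0 -0.04 0 -0.01 1" --pt "0 0 0 -0.04 0 0 1" --pt "0 0 0 -0.02 0 0 1" --pt "0 0 0 0 0 0 1"

```text
time: 34.33
tool_pos: [0.4118, 0.098, 0.154]
tcp_rot: [2.224, 2.217, -0.001]
wrist_force: [0.6, 0.2, -0.7]
width: 1.003
grip_force: 0.0
```

```bash
python3 - <<'E'
from h import *
s,p=wrist(); print(s["time"],s["tool_pos"].round(4)); 
measure(p,["cup"],.003,dict(cup=(.4128,.2307)));measure(p,["hub_inline"],.012,dict(hub_inline=(.5808,.2652,-.13)))
q=read_camera("side")
for m,z,g in (("collar_narrow",.033,(.398,-.2884)),("collar_wide",.01,(.398,-.2884)),("hub_offset",.003,(.595,-.301,-.12)),("hub_inline",.012,(.5808,.2652,-.13))): measure(q,[m],z,{m:g})
a=cv2.resize(p["color"],(560,420)); b=cv2.resize(q["color"][140:200,260:410],(600,240),interpolation=2)
c=np.zeros((600,800,3),np.uint8); c[:360,:560]=a[:360]; c[360:,:600]=b; cv2.imwrite("pics/f.png",c[:,:,::-1])
E
```

```text
34.3333 [0.4118 0.098  0.154 ]
cup x 0.4140 y 0.2302 yaw 0.0 miss 0.337
hub_offset x 0.5979 y -0.3024 yaw -15.8 miss 0.096
hub_inline x 0.5816 y 0.2619 yaw -0.8 miss 0.280
```

View pics/f.png

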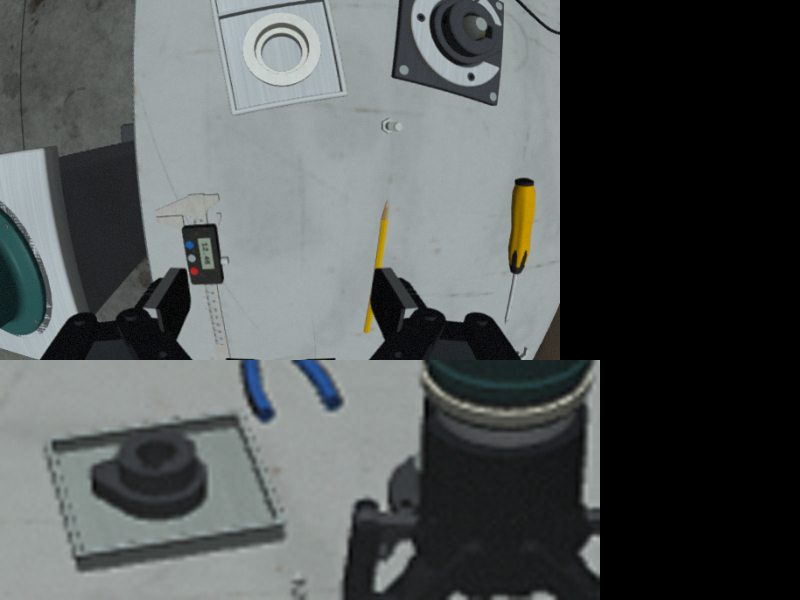

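```bash
python3 - <<'E'
from h import *
q=read_camera("scene")
for m,z,g in (("collar_narrow",.033,(.398,-.2884)),("collar_wide",.01,(.398,-.2884)),("hub_inline",.012,(.5808,.2652,-.13))): measure(q,[m],z,{m:g})
a=cv2.resize(q["color"][185:260,405:480],(400,400),interpolation=2); b=cv2.resize(q["color"][285:375,125:215],(400,400),interpolation=2)
cv2.imwrite("pics/f2.png",np.hstack([a,b])[:,:,::-1])
E
```

```text
collar_narrow x 0.3966 y -0.2877 yaw 0.0 miss 0.264
collar_wide x 0.3966 y -0.2875 yaw 0.0 miss 0.777
hub_inline x 0.5838 y 0.2620 yaw -20.3 miss 0.365
```

View pics/f2.png

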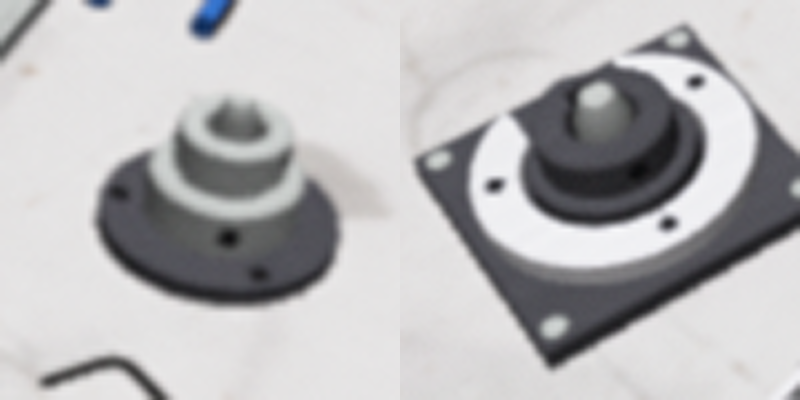

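The scene crops show both collars stacked flat on the spindle, and the in-line hub down in the nest with its nose in the gap and the shaft tip standing out of the bore. I'm handing the job in.

```bash
python3 -c "
from h import *
print(workorder.finish_job())"
```

```text
the job is handed in; nothing more can be done
None
```

I handed the job in at about 34.5 s on the robot's clock (limit 115 s); no verdict came back, but the last pictures show all five parts in their places and the gripper clear of everything.

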